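Put the steel bowls back in size order

ROBOT

A 6-joint arm with a two-finger parallel gripper is mounted at the origin on the work surface. World frame = base frame: x ahead of the robot, y to its left, z up, the work surface at z = 0. Lengths are in mm, angles in rad, forces in N, time in s.
With the tool pointing down it reaches from about 350 to 775 mm from the base axis. Payload 7.3 kg.
Tool frame: the origin (TCP) lies at the very end of the fingers, on their centre line; the grasp point (between the pads) lies 19 mm behind it (pinch_z is the distance from the TCP to the grasp point, in mm); z points along the fingers, y is the direction in which the jaws open and shut (so a half turn about z gives the same grasp; the last joint's range is limited). The gripper opens to 92 mm and grips with 3 to 60 N. Pads are 19 mm wide; open, the fingers measure 130 mm over their backs; the gripper's body (75 mm by 190 mm) begins 47 mm behind the grasp point.
Start: joints at [-1.434, 0.342, 1.524, -0, 1.275, -0.146], TCP at [146.521, -504.159, 226.741] pointing down, gripper open.
Joint ranges: [-2.53, 2.53], [-0.77, 2.02], [0.04, 2.7], [-1, 4.14], [0.28, 2.66], [-3.11, 3.11]. Speed limits (rad/s): [2.57, 2.57, 3.14, 3.14, 3.14, 3.14].

INTERFACE

Orientations are given as [roll, pitch, yaw] about the fixed x, y, z axes, in that order (R = Rz(yaw) Ry(pitch) Rx(roll)).
In Python, from plant import * gives the robot as it stands.
- The arm moves only by the tool step_arm, never from a script. Its argument "moves" is one flat list of numbers, 7 for each row, row after row: the shift along the tool's x, y, z scaled (see below), then the turn, a rotation vector about the tool's x, y, z scaled (see below), then the closure, from -1 (fully open) to 1 (shut). A call has 1 to 8 rows; each row shifts and turns the pose as measured when the row begins, along the tool's axes as they then stand; what a row does not reach is not made up. The controller multiplies each number of a shift by 2 cm and each number of a turn by 4 degrees. A row lasts 1/12 s, in which the tool goes at most 41.7 mm and 7.16 degrees, less where a joint would pass 70% of its speed; a pose out of reach is approached as far as the arm can. A call with a number of a shift or a turn outside -1 to 1 is refused whole. A call with a gripper value outside its range is refused whole. The fingers move at their own pace and stop on an object; the grip force is fixed at half the most. Time passes only in rows, so rows that do not move let the fingers close. It gives the time, the measured TCP pose, the force and the opening at its end, in the units of the state.
- get_obs(): the state, without advancing time (a new reading comes with each control period).
- capture(name): name is "scene" or "top" or "wrist"; returns the picture (480x640x3 uint8, red, green, blue); there is no depth.
- get_calibration(name): a dict with "mtx" (3x3 intrinsics, pixels), "eye" and "orientation" of the camera in the world; the wrist camera has in their place "mount" (4x4, takes a point from camera to tool coordinates, whose origin is the TCP and whose axes are the flange's). Camera axes: x right, y down, z forward; pixel columns grow to the right and rows downward; lengths in mm; the calibration is good to about 2 mm. The wrist camera is an equidistant fisheye: a pixel r from the principal point sees the ray r / f radians off the axis. A picture is of the moment at which its call begins: read the wrist's pose just before it. get_calibration takes no time and is no camera call.
- close_job(): hands the job in, once; it reports no verdict.
The state is a dict: "time": time; "joint_positions": joint angles; "dq": joint speeds; "tau": joint torques, N m; "tool_pos": TCP position; "tcp_rot": TCP orientation; "contact_force": force on the tool from outside, world axes, zero at the start; "moment": the same for the moment, N m; "grip_width": finger opening in mm.
Only numpy, scipy, OpenCV 4.12 (cv2) and the standard library are available. Lean on these libraries where they do the work, as an engineer would, in place of code of your own. Each camera call takes 0.05 s, during which the arm holds its last target.

TASK

The set of three steel bowls was put away wrong: the small one is sitting straight in the largest and the middle one is left out on the counter. Nest them properly in size order, small in middle in largest, each sitting level on the floor of the next, with the largest staying where it stands. Set the bowls down rather than dropping them, and do not disturb the other things on the counter.

Things in the scene. Friction and masses are not known exactly. Their poses are not given: they have to be found in the camera images.
- bowl_large: The largest round bowl, double-walled stainless steel, no handle: flat foot, rounded shoulder, upright wall above. Wall 4 mm, floor 5 mm thick. Rim 200 mm outside diameter, height 85 mm, foot 120 mm, flat inner floor 120 mm across, wall upright from 40 mm above its underside. 0.6 kg. Upright on the counter. Origin: centre of its underside, z up; yaw means nothing.
- bowl_middle: The middle round bowl, double-walled stainless steel, no handle: flat foot, rounded shoulder, upright wall above. Wall 4 mm, floor 5 mm thick. Rim 144 mm outside diameter, height 72 mm, foot 84 mm, flat inner floor 84 mm across, wall upright from 32 mm above its underside. 0.28 kg. Starts upright, empty, on the counter. Origin: centre of its underside, z up; yaw means nothing.
- bowl_small: The small round bowl, double-walled stainless steel, no handle: flat foot, rounded shoulder, upright wall above. Wall 4 mm, floor 5 mm thick. Rim 88 mm outside diameter, height 58 mm, foot 56 mm, wall upright from 22 mm above its underside. 0.13 kg. Starts upright on the floor of the large bowl, up to 17 mm off centre. Origin: centre of its underside, z up; yaw means nothing.
- tongs: Stainless steel salad tongs, 225 mm long, 75 mm across, 36 mm high, lying on their side. Origin on the counter, 93 mm from the spring end; x points to the spoon and fork ends. Leave alone.
- jar: Empty open amber glass jar, 90 mm diameter, 118 mm high. Origin: centre of its underside. Leave alone.
- garlic_keeper: White ceramic garlic keeper with a knobbed lid and vent holes, 112 mm diameter, 127 mm high. Origin: centre of its underside. Leave alone.
- tea_glass: Small clear tea glass, 62 mm diameter, 85 mm high. Origin: centre of its underside. Leave alone. (To its left along the back edge stands a closed, fixed storage tub, 140 mm high, 330 mm long, wholly beyond x = 0.73 m.)
- oil_bottle: Green glass oil bottle with a cork, 66 mm diameter, 216 mm high. Origin: centre of its underside. Leave alone.
- wooden_spoon: Wooden spoon, 260 mm long, lying flat along its x axis, under 50 mm wide and 40 mm high. Origin about mid-length on the counter. Leave alone.
Things that resemble listed ones, but are neither listed nor needed, are in the scene too. What is shaped like the bowl_small but yellow is not meant. What is shaped like the bowl_middle but green is not meant.

How it is judged (in metres and radians):
At the end, for the whole second after the job is handed in: Small bowl on the middle bowl's floor, middle on the large bowl's floor (undersides less than 10 mm above the next one's, centres within 30 mm), all level within 0.07 rad and still; the large bowl on the counter (less than 6 mm up), within 50 mm of its start (z of bowl_middle in the frame of bowl_large between 0 and 0.01 m and horizontal distance between bowl_middle and bowl_large below 0.03 m and z of bowl_small in the frame of bowl_middle between 0 and 0.01 m and horizontal distance between bowl_small and bowl_middle below 0.03 m and angle between each of bowl_large, bowl_middle, bowl_small's own z axis and vertical below 0.07 rad and linear speed of each of bowl_large, bowl_middle, bowl_small below 0.02 m/s and height (world z) of bowl_large below 0.006 m and distance of bowl_large from where it was at the start of the episode below 0.05 m); the robot touches nothing.
It fails at once if the tongs, jar, garlic keeper, tea glass, oil bottle or wooden spoon is shifted by more than 30 mm (distance of any of tongs, jar, garlic_keeper, tea_glass, oil_bottle, wooden_spoon from where it was at the start of the episode above 0.03 m).
It fails at once if a bowl is dropped: it falls free, touching nothing, at more than 0.6 m/s (a fall of about 18 mm) ((linear speed of bowl_large above 0.6 m/s and contact force between bowl_large and anything else below 0.01 N) or (linear speed of bowl_middle above 0.6 m/s and contact force between bowl_middle and anything else below 0.01 N) or (linear speed of bowl_small above 0.6 m/s and contact force between bowl_small and anything else below 0.01 N)).
It also fails if it takes over 72 s, if anything falls off the work surface, if the arm or the gripper's body presses on something with over 40 N, if the wrist force passes 120 N, or if a joint passes its speed limit or range.

## Working session

There is one attempt and no reset: what is moved stays moved. The work goes in short steps, Python scripts to look and compute and a tool call to move; the robot and the scene stay as the last step left them, time stands still between calls to the robot, and variables do not carry over. Pictures are saved under pics/ and viewed, and the job is handed in when it is done.

Besides the shell and the picture viewer there is one more tool, called after "Request:" as a command line: name --argument value ..., lists and objects as JSON in quotes. step_arm: Moves the arm, as the interface text tells. Shifts and turns lie within -1 to 1; 1 stands for 2 cm of shift or 4 degrees of turn. Its arguments: {"type":"object","properties":{"moves":{"type":"array"}},"required":["moves"]}

```bash
ls; mkdir -p pics
python3 - <<'E'
from plant import *
import cv2
print(get_obs())
for n in ["scene","top","wrist"]:
    print(n,get_calibration(n))
for n in ["scene","top"]:
    cv2.imwrite(f"pics/{n}0.png",capture(n)[:,:,::-1])
E
```

```text
pics
{'time': 0.0, 'joint_positions': array([-1.43399841e+00,  3.42686546e-01,  1.52501216e+00, -4.16832463e-05,
        1.27541266e+00, -1.45983741e-01]), 'dq': array([ 1.25005440e-03, -4.37441078e-04,  1.65065967e-03, -6.61674631e-04,
       -7.04115260e-04, -9.35413007e-05]), 'tau': array([ 1.15811695e-04, -4.31243598e+01, -2.44211608e+01,  7.18395668e-02,
        5.60213474e-02, -1.16346532e-04]), 'tool_pos': array([ 146.45016729, -503.7313577 ,  226.06544254]), 'tcp_rot': array([-3.14008429e+00, -1.81485602e-04,  2.82793687e-01]), 'contact_force': array([ 0.70181447, -0.33061973, -0.07879916]), 'moment': array([0.00828388, 0.00921484, 0.00877032]), 'grip_width': 91.81295873267348}
scene {'mtx': array([[456.50393718,   0.        , 320.6307964 ],
       [  0.        , 456.50393718, 240.79540971],
       [  0.        ,   0.        ,   1.        ]]), 'eye': array([1011.08689644, -875.90252589,  757.143424  ]), 'orientation': array([-2.17743241,  0.02037054,  0.46045746])}
top {'mtx': array([[571.14650945,   0.        , 315.21228515],
       [  0.        , 571.14650945, 253.68414326],
       [  0.        ,   0.        ,   1.        ]]), 'eye': array([ 460.70488464,   24.00415366, 1445.85681739]), 'orientation': array([-3.09107349, -0.0154376 , -1.55862699])}
wrist {'mtx': array([[371.64829954,   0.        , 318.63355357],
       [  0.        , 371.64829954, 237.32269149],
       [  0.        ,   0.        ,   1.        ]]), 'mount': array([[ 5.81540627e-04, -9.66429957e-01, -2.56929564e-01,
         6.75639242e+01],
       [ 9.99999510e-01,  7.67995489e-04, -6.25360130e-04,
         7.39269327e-01],
       [ 8.01687509e-04, -2.56929074e-01,  9.66429929e-01,
        -1.57320997e+02],
       [ 0.00000000e+00,  0.00000000e+00,  0.00000000e+00,
         1.00000000e+00]])}
```

View pics/scene0.png

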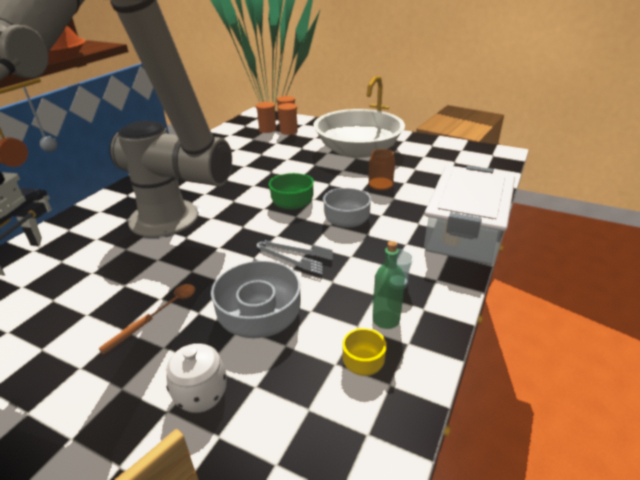

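View pics/top0.png

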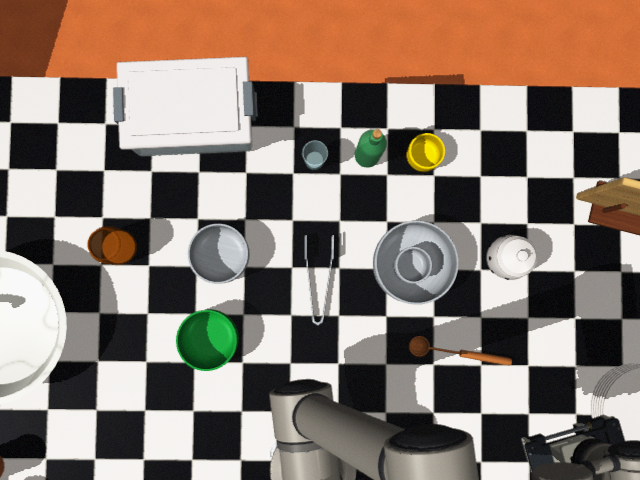

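Candidates seen in the top view:
- Middle: steel bowl at (218,253), or the green one at (207,340), which is not meant.
- Small: steel bowl at (412,264) inside the large one, or the yellow one at (426,152), which is not meant.
- Large: steel bowl at (415,262).

By the description I choose the steel ones. Next I'll look at close crops and do a first measurement.

```bash
cat > h.py <<'E'
import numpy as np, cv2
from scipy.spatial.transform import Rotation as Rn
from plant import *
def R(o): return Rn.from_euler('xyz',o).as_matrix()
def ray(name,uv,obs=None):
    c=get_calibration(name); K=c['mtx']; u,v=uv
    if name=='wrist':
        T=c['mount']; a=(u-K[0,2])/K[0,0]; b=(v-K[1,2])/K[1,1]; th=np.hypot(a,b)
        d=np.array([np.sinc(th/np.pi)*a,np.sinc(th/np.pi)*b,np.cos(th)])
        Rt=R(obs['tcp_rot']); return Rt@T[:3,3]+obs['tool_pos'], Rt@T[:3,:3]@d
    d=np.array([(u-K[0,2])/K[0,0],(v-K[1,2])/K[1,1],1.]); return np.array(c['eye']),R(c['orientation'])@d
def plane(name,uv,z,obs=None):
    o,d=ray(name,uv,obs); return o+d*(z-o[2])/d[2]
def tri(r1,r2):
    (o1,d1),(o2,d2)=r1,r2; d1=d1/np.linalg.norm(d1); d2=d2/np.linalg.norm(d2)
    s=np.linalg.lstsq(np.stack([d1,-d2],1),o2-o1,rcond=None)[0]
    p,q=o1+s[0]*d1,o2+s[1]*d2; return (p+q)/2,np.linalg.norm(p-q)
E
python3 - <<'E'
from h import *
for n,uv in dict(mid=(218,253),large=(415,262),small=(412,264)).items():
    print(n,[plane('top',uv,z).round() for z in(60,80)])
for n,uv in dict(tub1=(150,150),tub2=(250,150),jar=(120,246),green=(207,340),garlic=(512,256),spoonhead=(420,346),tongsL=(305,237),tongsR=(333,237),tongsEnd=(318,325),bottle=(365,160)).items(): print(n,plane('top',uv,20).round())
t=cv2.imread('pics/top0.png'); s=cv2.imread('pics/scene0.png')
a=cv2.resize(t[200:320,160:480],(800,300),interpolation=3)
b=cv2.resize(s[160:360,200:440],(360,300),interpolation=3)
o=np.zeros((600,800,3),np.uint8); o[:300]=a; o[300:,:360]=b
cv2.imwrite('pics/crop0.png',o)
E
```

```text
mid [array([530., 239.,  60.]), array([529., 236.,  80.])]
large [array([ 514., -240.,   60.]), array([ 513., -236.,   80.])]
small [array([ 509., -232.,   60.]), array([ 508., -229.,   80.])]
tub1 [788. 421.  20.]
tub2 [792. 170.  20.]
jar [546. 489.  20.]
green [316. 268.  20.]
garlic [ 534. -492.   20.]
spoonhead [ 307. -261.   20.]
tongsL [575.  29.  20.]
tongsR [575. -41.  20.]
tongsEnd [356.  -6.  20.]
bottle [ 771. -120.   20.]
```

View pics/crop0.png

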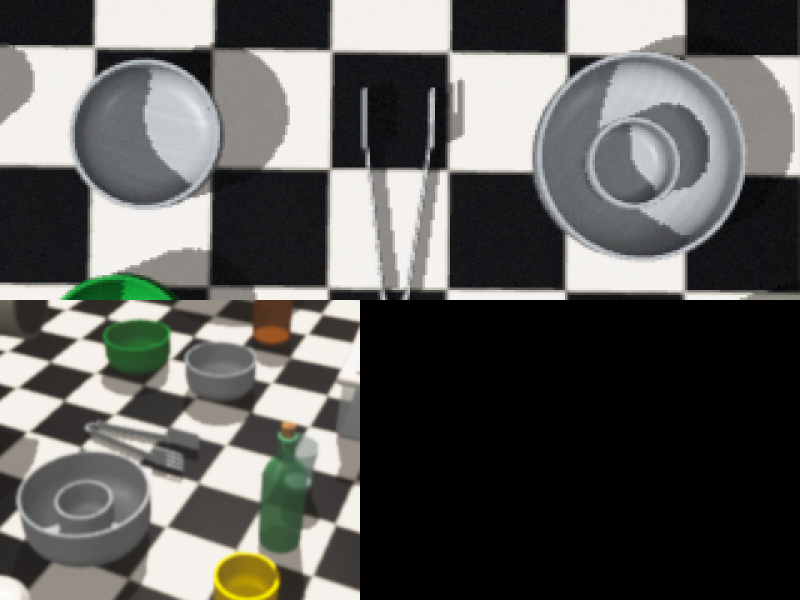

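Crop check: the empty steel bowl at top (218,253) is the middle one. The steel ring at (413,265) inside the big steel bowl is the small one. The green and yellow bowls are rejected. I'll move above the large bowl for a wrist view.

Request:
step_arm --moves '[1, -0.5, 0, 0, 0, 1, -1, 1, -0.5, 0, 0, 0, 1, -1, 1, -0.6, 0, 0, 0, 1, -1, 1, -0.7, 0, 0, 0, 1, -1, 1, -0.8, 0, 0, 0, 0, -1, 1, -0.8, 0, 0, 0, 0, -1, 1, -0.8, 0, 0, 0, 0, -1, 1, -0.8, 0, 0, 0, 0, -1]'

```text
time: 0.77
tool_pos: [299.5, -378.1, 222.6]
tcp_rot: [-3.135, 0.004, -0.02]
contact_force: [-0.2, -1.0, 0.1]
grip_width: 91.6
```

Request:
step_arm --moves '[1, -1, 0, 0, 0, 0, 0, 1, -1, 0, 0, 0, 0, 0, 1, -1, 0, 0, 0, 0, 0, 1, -1, 0, 0, 0, 0, 0, 1, -0.9, 0, 0, 0, 0, 0, 1, -0.9, 0, 0, 0, 0, 0, 0.8, -0.5, 0, 0, 0, 0, 0, 0.3, 0, 0, 0, 0, 0, 0]'

```text
time: 1.43
tool_pos: [451.0, -243.5, 220.4]
tcp_rot: [-3.129, 0.007, -0.017]
contact_force: [-1.5, 0.1, 0.1]
grip_width: 46.7
```

Run:
```python
from h import *
o=get_obs(); cv2.imwrite('pics/w1.png',capture('wrist')[:,:,::-1]); np.save('o1.npy',o,allow_pickle=True)
print(o['time'],o['tool_pos'],o['tcp_rot'],o['grip_width'])
```

```text
1.4333 [ 451.01316367 -243.49757714  220.43851087] [-3.1294855   0.00746497 -0.01695538] 46.680303903679636
```

View pics/w1.png

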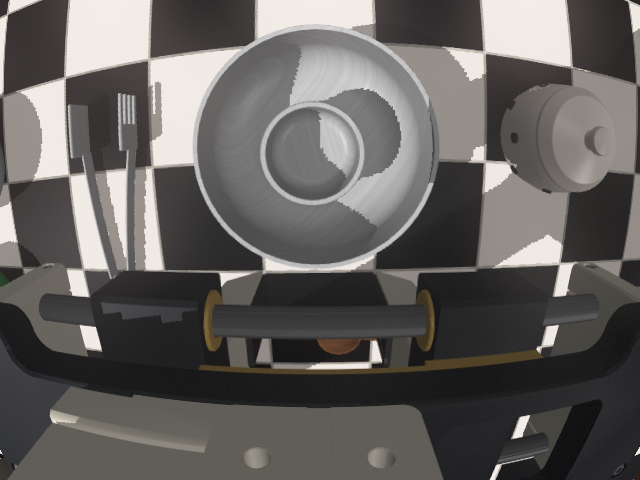

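Wrist view: small bowl's rim spans columns 260–364 and rows 101–205. The large rim spans columns 193–438 and rows 25–270. Tongs are on the left and the garlic keeper on the right, both clear.

Run:
```python
from h import *
o=np.load('o1.npy',allow_pickle=True).item()
def cen(name,pts,z,ob=None):
    P=np.array([plane(name,p,z,ob)[:2] for p in pts]); l,r,t,b=P
    return (l+r)/4+(t+b)/4, np.linalg.norm(l-r),np.linalg.norm(t-b)
S=[(260,153),(364,153),(312,101),(312,205)]; L=[(193,147),(438,147),(315,25),(315,270)]
for z in(50,63,75): print('S',z,cen('wrist',S,z,o))
for z in(75,85,95): print('L',z,cen('wrist',L,z,o))
def ctr(name,p,ob=None,z=65):
    c=cen(name,p,z,ob)[0]; O,_=ray(name,(320,240),ob); return O,np.r_[c,z]-O
St=[(160+x/2.5,200+y/2.5) for x,y in((586,162),(679,162),(632,116),(632,209))]
Lt=[(160+x/2.5,200+y/2.5) for x,y in((533,156),(745,156),(639,53),(639,259))]
Mt=[(160+x/2.5,200+y/2.5) for x,y in((72,133),(221,133),(146,59),(146,208))]
print('tri S',tri(ctr('wrist',S,o),ctr('top',St)),'tri L',tri(ctr('wrist',L,o,85),ctr('top',Lt,None,85)))
print('M top',cen('top',Mt,72),'L top',cen('top',Lt,85),'S top',cen('top',St,63))
Ms=[(200+x/1.5,160+y/1.5) for x,y in((185,68),(256,68),(220,42),(220,92))]
print('tri M',tri(ctr('top',Mt,None,72),ctr('scene',Ms,None,72)),cen('scene',Ms,72))
```

```text
S 50 (array([ 506.94462833, -237.35481561]), np.float64(91.5221916211456), np.float64(92.36529839511581))
S 63 (array([ 507.46166267, -237.76149246]), np.float64(87.88625053652909), np.float64(88.69586284862187))
S 75 (array([ 507.93892515, -238.13688647]), np.float64(84.52999722765232), np.float64(85.30869157493505))
L 75 (array([ 513.39311277, -240.54682357]), np.float64(204.62480689958142), np.float64(206.98412806832783))
L 85 (array([ 513.61036661, -240.77991336]), np.float64(197.8543042401783), np.float64(200.1355616077198))
L 95 (array([ 513.82762046, -241.01300315]), np.float64(191.08380158077512), np.float64(193.28699514711192))
tri S (array([ 507.04189503, -237.18116255,   46.83207282]), np.float64(0.47057692727528033)) tri L (array([ 513.06804527, -240.33505439,   64.70881524]), np.float64(0.21059320235771137))
M top (array([528.44075312, 235.99306292]), np.float64(142.8396512110679), np.float64(143.38445501112048)) L top (array([ 512.19884436, -236.47952798]), np.float64(203.30393197281364), np.float64(197.10090409770802)) S top (array([ 506.72660755, -234.08765974]), np.float64(90.59479529369065), np.float64(90.37124152400958))
tri M (array([530.26615497, 239.89576771,  49.08791564]), np.float64(1.5632512246596288)) (array([546.43594681, 204.26691581]), np.float64(139.8096225083199), np.float64(196.2771839009267))
```

Request:
step_arm --moves '[0.95, -0.8, 0.5, -0.18, 0.1, -0.25, 0.35, 0.95, -0.8, 0.5, 0, 0, 0, 0.35, 0.9, -0.8, 0.5, 0, 0, 0, 0.35, 0, 0, 1, 0, 0, 0, 0.35, 0, 0, 1, 0, 0, 0, 0.35, 0, 0, 0, 0, 0, 0, 0.35]'

```text
time: 1.98
tool_pos: [507.4, -199.7, 147.4]
tcp_rot: [3.137, 0.001, -0.001]
contact_force: [-0.4, 0.5, -0.6]
grip_width: 30.1
```

Run:
```python
from h import *
o=get_obs(); cv2.imwrite('pics/w2.png',capture('wrist')[:,:,::-1]); np.save('o2.npy',o,allow_pickle=True)
print(o['time'],o['tool_pos'],o['tcp_rot'],o['grip_width'])
```

```text
1.9833 [ 507.35881182 -199.65705118  147.38891093] [ 3.13728732e+00  1.08740329e-03 -1.22737440e-03] 30.05452362262107
```

View pics/w2.png

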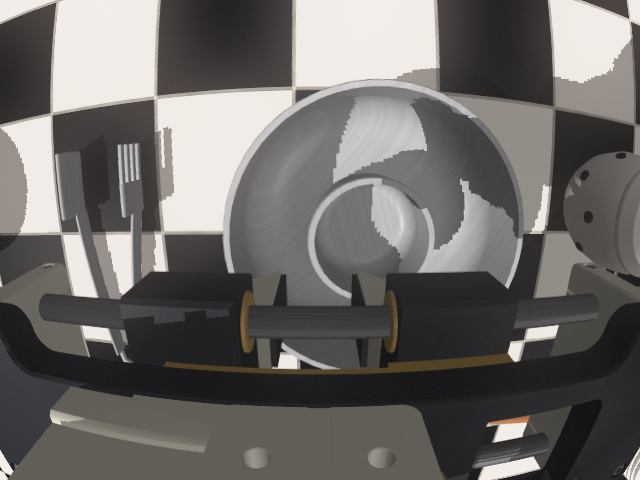

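Second wrist view: small rim spans columns 308–434 at row ~238, with its top at row 177. Measuring against the first wrist view.

Run:
```python
from h import *
o=np.load('o2.npy',allow_pickle=True).item();o1=np.load('o1.npy',allow_pickle=True).item()
for n,p in dict(l=(308,238),r=(434,238),t=(372,177)).items(): print(n,plane('wrist',p,63,o))
print(tri(ray('wrist',(312,101),o1),ray('wrist',(372,177),o)),tri(ray('wrist',(260,153),o1),ray('wrist',(308,238),o)))
```

```text
l [ 510.31368653 -193.78536075   63.        ]
r [ 510.15212183 -281.32298587   63.        ]
t [ 551.62768045 -235.93977101   63.        ]
(array([ 551.5297251 , -237.71942282,   55.73270746]), np.float64(1.862735522162231)) (array([ 508.69170539, -193.2643255 ,   57.94694006]), np.float64(0.926499705833204))
```

Two wrist views put the rim at z≈57–63 and the centre at (508,−237.5), so the +y wall is at y≈−195.5. Descending.

Request:
step_arm --moves '[0, -0.2, 0.8, 0.05, 0, 0, 0.35, 0, 0, 1, 0, 0, 0, 0.35, 0, 0, 1, 0, 0, 0, 0.35, 0, 0, 1, 0, 0, 0, 0.35, 0, 0, 0.8, 0, 0, 0, 0.35, 0, 0, 0.3, 0, 0, 0, 0.35, 0, 0, 0, 0, 0, 0, 0.35]'

```text
time: 2.62
tool_pos: [509.8, -205.9, 57.2]
tcp_rot: [3.132, -0.012, -0.008]
contact_force: [-1.0, 0.5, -0.1]
grip_width: 29.8
```

Request:
step_arm --moves '[0, -0.5, 0, -0.13, -0.17, -0.1, 0.35, 0, 0, 0, 0, 0, 0, 0.35]'

```text
time: 2.78
tool_pos: [510.3, -197.9, 59.4]
tcp_rot: [3.121, -0.001, -0.004]
contact_force: [0.1, 0.3, 0.4]
grip_width: 30.0
```

Run:
```python
from h import *
o=get_obs(); cv2.imwrite('pics/w3.png',capture('wrist')[:,:,::-1]); np.save('o3.npy',o,allow_pickle=True)
print(o['time'],o['tool_pos'],o['tcp_rot'],o['grip_width'],o['dq'])
o=get_obs();print(o['time'],o['tool_pos'],o['tcp_rot'],o['grip_width'],o['contact_force'])
```

```text
2.7833 [ 510.2704418  -197.86317888   59.38324147] [ 3.12083982e+00 -1.21926823e-03 -4.00140060e-03] 29.976056538870136 [-0.05784314 -0.01558573 -0.03559446  0.00534372  0.00208307 -0.0471264 ]
2.8333 [ 510.76533558 -198.87074616   59.77490771] [ 3.11995441e+00 -2.95469146e-03 -3.91608497e-03] 30.18265359039407 [-0.21839631 -0.30114123  0.53412177]
```

View pics/w3.png

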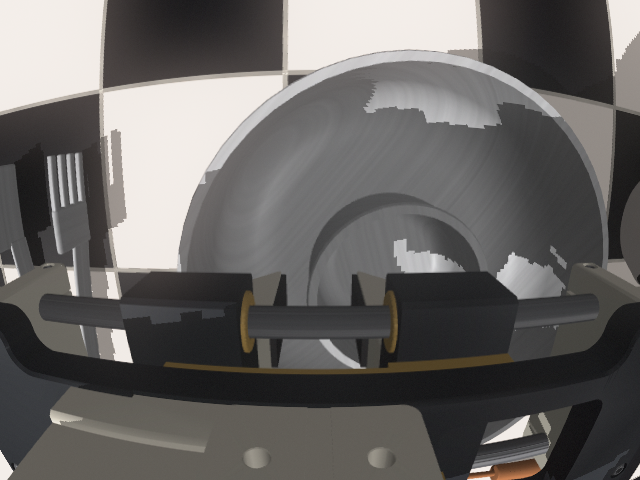

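The fingers straddle the small bowl's +y wall (left rim at about column 310, fingers at 265 and 375). Levelling the tool and going down.

Request:
step_arm --moves '[-0.05, -0.15, 0.6, 0.3, 0, 0, 0.35, 0, 0, 0.5, 0, 0, 0, 0.35, 0, 0, 0.2, 0, 0, 0, 0.35, 0, 0, 0, 0, 0, 0, 0.35]'

```text
time: 3.17
tool_pos: [511.3, -198.3, 34.3]
tcp_rot: [3.141, -0.009, -0.005]
contact_force: [0.4, -0.1, 0.2]
grip_width: 30.1
```

Request:
step_arm --moves '[0, -0.1, 0, 0, -0.1, 0, 1, 0, 0, 0, 0, 0, 0, 1, 0, 0, 0, 0, 0, 0, 1, 0, 0, 0, 0, 0, 0, 1, 0, 0, 0, 0, 0, 0, 1, 0, 0, 0, 0, 0, 0, 1]'

```text
time: 3.67
tool_pos: [511.0, -196.3, 33.7]
tcp_rot: [3.141, 0.0, -0.005]
contact_force: [-0.3, -0.6, -1.2]
grip_width: 4.3
```

Gripped at 4.3 mm, which matches the wall. Lifting gently.

Request:
step_arm --moves '[0, 0, -0.3, 0, 0, 0, 1, 0, 0, -0.6, 0, 0, 0, 1, 0, 0, -1, 0, 0, 0, 1, 0, 0, -1, 0, 0, 0, 1, 0, 0, -1, 0, 0, 0, 1, 0, 0, -1, 0, 0, 0, 1, 0, 0, -1, 0, 0, 0, 1, 0, 0, -1, 0, 0, 0, 1]'

```text
time: 4.33
tool_pos: [507.6, -194.2, 175.0]
tcp_rot: [-3.136, 0.011, -0.005]
contact_force: [0.4, -0.5, -2.0]
grip_width: 4.7
```

Run:
```python
from h import *
o=get_obs(); a=capture('wrist')[:,:,::-1]; b=capture('scene')[:,:,::-1]
cv2.imwrite('pics/w4.png',cv2.resize(np.hstack([a,b]),(800,300)))
print(o['time'],o['tool_pos'],o['tcp_rot'],o['grip_width'],o['contact_force'])
```

```text
4.3333 [ 507.63864316 -194.24328721  175.04568144] [-3.13585569  0.01055287 -0.00518485] 4.666856516195216 [ 0.35421516 -0.4603091  -2.00629014]
```

View pics/w4.png

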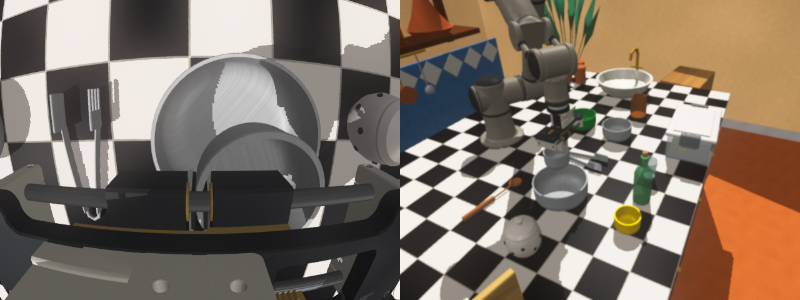

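The small bowl is held level and clear of the large one, which is still at its place. Carrying it to the free spot near (430,100).

Request:
step_arm --moves '[-0.2, -0.6, 0, -0.08, 0.15, 0, 1, -0.23, -1, 0, 0, 0, 0, 1, -0.23, -1, 0, 0, 0, 0, 1, -0.23, -1, 0, 0, 0, 0, 1, -0.23, -1, 0, 0, 0, 0, 1, -0.23, -1, 0, 0, 0, 0, 1, -0.23, -1, 0, 0, 0, 0, 1, -0.23, -1, 0, 0, 0, 0, 1]'

```text
time: 5.1
tool_pos: [469.9, -40.0, 171.0]
tcp_rot: [3.138, -0.001, -0.012]
contact_force: [0.1, 0.2, -0.8]
grip_width: 4.8
```

Request:
step_arm --moves '[-0.23, -1, 0, 0, 0, 0, 1, -0.23, -1, 0, 0, 0, 0, 1, -0.23, -1, 0, 0, 0, 0, 1, -0.23, -1, 0, 0, 0, 0, 1, -0.23, -1, 0, 0, 0, 0, 1, -0.23, -1, 0, 0, 0, 0, 1, -0.23, -1, 0.5, 0, 0, 0, 1, -0.23, -0.7, 1, 0, 0, 0, 1]'

```text
time: 5.77
tool_pos: [429.2, 123.2, 136.2]
tcp_rot: [3.14, 0.002, -0.012]
contact_force: [0.2, -0.5, -1.9]
grip_width: 5.0
```

Request:
step_arm --moves '[0, -0.6, 0.5, 0, 0, -0.15, 1, 0, -0.4, 0.8, 0, 0, 0, 1, 0, 0, 1, 0, 0, 0, 1, 0, 0, 1, 0, 0, 0, 1, 0, 0, 0.8, 0, 0, 0, 1, 0, 0, 0.4, 0, 0, 0, 1, 0, 0, 0, 0, 0, 0, 1]'

```text
time: 6.35
tool_pos: [420.4, 147.2, 35.0]
tcp_rot: [3.14, 0.014, 0.005]
contact_force: [-1.3, 0.0, -1.1]
grip_width: 4.7
```

Request:
step_arm --moves '[0, 0, 0.12, 0, 0.2, 0, 1, 0, 0, 0.1, 0, 0, 0, 1, 0, 0, 0, 0, 0, 0, 1]'

```text
time: 6.6
tool_pos: [419.0, 147.0, 29.3]
tcp_rot: [3.139, 0.004, 0.005]
contact_force: [-0.4, -0.0, -1.6]
grip_width: 4.8
```

Request:
step_arm --moves '[0, 0, 0.1, 0, 0.05, 0, 1, 0, 0, 0, 0, 0, 0, 1]'

```text
time: 6.77
tool_pos: [419.6, 147.6, 28.8]
tcp_rot: [3.14, -0.002, 0.005]
contact_force: [0.3, -0.3, -2.1]
grip_width: 5.1
```

Run:
```python
from h import *
o=get_obs(); a=capture('wrist')[:,:,::-1]; b=capture('scene')[:,:,::-1]
b=cv2.resize(b[120:320,220:440],(528,480))
cv2.imwrite('pics/w5.png',cv2.resize(np.hstack([a,b]),(800,330)))
print(o['time'],o['tool_pos'],o['tcp_rot'],o['grip_width'],o['contact_force'])
```

```text
6.7667 [419.60484438 147.56663286  28.75724391] [ 3.14015374e+00 -1.93302330e-03  4.67270019e-03] 5.09668356356948 [ 0.31964385 -0.33478023 -2.12204742]
```

View pics/w5.png

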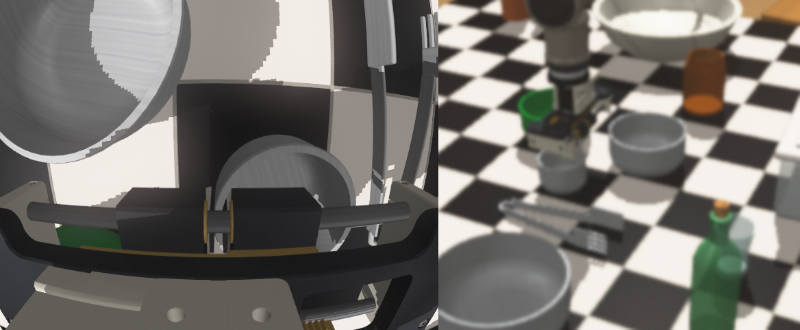

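Request:
step_arm --moves '[0, 0, 0.12, 0, 0, 0, 1, 0, 0, 0.12, 0, 0, 0, 1, 0, 0, 0, 0, 0, 0, 1]'

```text
time: 7.12
tool_pos: [420.7, 148.9, 28.8]
tcp_rot: [-3.141, -0.006, 0.004]
contact_force: [0.4, -0.2, -2.1]
grip_width: 4.5
```

Request:
step_arm --moves '[0, 0, 0.25, 0, 0, 0, 1, 0, 0, 0.1, 0, 0, 0, 1]'

```text
time: 7.28
tool_pos: [422.5, 150.5, 26.6]
tcp_rot: [-3.138, -0.012, 0.003]
contact_force: [-7.3, -5.8, 17.2]
grip_width: 4.8
```

Contact with the counter (17 N). Opening while easing back up a little.

Request:
step_arm --moves '[0, 0, -0.1, 0, 0, 0, 0.7, 0, 0, 0, 0, 0, 0, 0.6, 0, 0, 0, 0, 0, 0, 0.5, 0, 0, 0, 0, 0, 0, 0.4]'

```text
time: 7.62
tool_pos: [423.9, 150.6, 30.5]
tcp_rot: [-3.138, -0.017, 0.004]
contact_force: [-1.2, -0.5, 0.1]
grip_width: 25.2
```

Request:
step_arm --moves '[0, 0, -0.5, 0, -0.25, 0, 0.4, 0, 0, -1, 0, 0, 0, 0.4, 0, 0, -1, 0, 0, 0, 0.4, 0, 0, -1, 0, 0, 0, 0.4, 0.2, -0.2, -1, 0, 0, 0, 0.4, 0.6, -0.5, -1, 0, 0, 0, 0.4, 0.8, -0.7, -1, 0, 0, 0, 0.4, 0.5, -0.5, -1, 0, 0, 0, 0.4]'

```text
time: 8.28
tool_pos: [462.1, 186.5, 179.6]
tcp_rot: [-3.141, 0.019, 0.0]
contact_force: [0.8, -0.1, -0.2]
grip_width: 27.4
```

Request:
step_arm --moves '[0.2, 0, 0, 0, 0, 0, 0.4, 0, 0, 0, 0, 0, 0, 0.4]'

```text
time: 8.45
tool_pos: [470.0, 188.3, 182.8]
tcp_rot: [-3.139, 0.011, 0.002]
contact_force: [-0.4, -0.4, -0.6]
grip_width: 27.7
```

Run:
```python
from h import *
o=get_obs(); cv2.imwrite('pics/w6.png',capture('wrist')[:,:,::-1]); np.save('o6.npy',o,allow_pickle=True)
print(o['time'],o['tool_pos'],o['tcp_rot'],o['grip_width'])
```

```text
8.45 [469.97373759 188.34782336 182.80527186] [-3.13924561e+00  1.12957577e-02  1.63683360e-03] 27.697901434821745
```

View pics/w6.png

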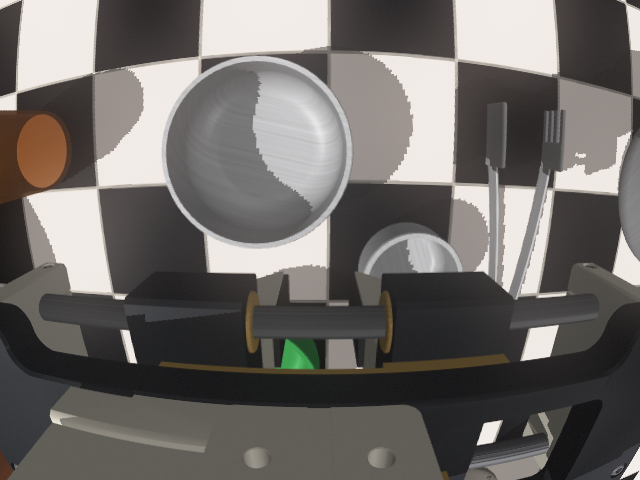

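The middle bowl's rim spans columns 163–352 and rows 56–248. The small one stands upright on the counter at about (410,265).

```bash
cat >> h.py <<'E'
def cen(name,pts,z,ob=None):
    P=np.array([plane(name,p,z,ob)[:2] for p in pts]); l,r,t,b=P
    return (l+r)/4+(t+b)/4, np.linalg.norm(l-r),np.linalg.norm(t-b)
E
python3 - <<'E'
from h import *
o=np.load('o6.npy',allow_pickle=True).item()
M=[(163,152),(352,152),(257,56),(257,248)]
for z in(62,72,82): print(z,cen('wrist',M,z,o))
E
```

```text
62 (array([528.79184143, 235.81650341]), np.float64(147.1423453847375), np.float64(148.2614643768429))
72 (array([529.18032009, 234.05969521]), np.float64(141.83685269080974), np.float64(142.91561975281155))
82 (array([529.56879875, 232.30288702]), np.float64(136.531359996882), np.float64(137.5697751287801))
```

Request:
step_arm --moves '[1, 0.4, 0.3, 0, 0.15, 0, 0.35, 1, 0.4, 0.5, 0, 0, 0, 0.35, 0.9, 0.35, 1, 0, 0, 0, 0.35, 0, 0, 1, 0, 0, 0, 0.35, 0, 0, 0.6, 0, 0, 0, 0.35, 0, 0, 0, 0, 0, 0, 0.35]'

```text
time: 9.0
tool_pos: [523.5, 161.4, 105.0]
tcp_rot: [-3.141, 0.012, 0.001]
contact_force: [-1.1, 0.1, 0.3]
grip_width: 29.9
```

Run:
```python
from h import *
o=get_obs(); cv2.imwrite('pics/w7.png',capture('wrist')[:,:,::-1]); np.save('o7.npy',o,allow_pickle=True)
print(o['time'],o['tool_pos'],o['tcp_rot'],o['grip_width'])
```

```text
9.0 [523.54450854 161.38184814 104.97255211] [-3.14142129e+00  1.19670742e-02  5.25004263e-04] 29.887628408680424
```

View pics/w7.png

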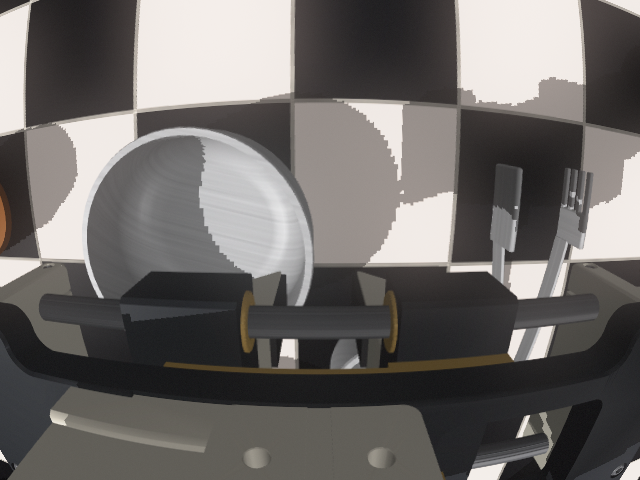

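Run:
```python
from h import *
o=np.load('o7.npy',allow_pickle=True).item();o6=np.load('o6.npy',allow_pickle=True).item()
for p in((313,258),(83,240),(187,127)): print(plane('wrist',p,70,o))
print(tri(ray('wrist',(352,152),o6),ray('wrist',(313,258),o)),tri(ray('wrist',(257,56),o6),ray('wrist',(187,127),o)))
```

```text
[528.16357306 163.50746246  70.        ]
[537.92541003 307.02293626  70.        ]
[600.38186857 230.20453536  70.        ]
(array([528.50922122, 163.67231846,  70.81836628]), np.float64(0.3791456293915645)) (array([601.03201995, 233.05915121,  63.35831806]), np.float64(1.1366805635898958))
```

Triangulated: rim z≈71, outer −y wall at y≈163.6, so the wall centre is at 165.5 and the bowl centre at about (529,235.5).

Request:
step_arm --moves '[0.25, -0.2, 0.5, 0, 0.17, 0, 0.35, 0, 0, 0.8, 0, 0, 0, 0.35, 0, 0, 0.6, 0, 0, 0, 0.35, 0, 0, 0.5, 0, 0, 0, 0.35, 0, 0, 0.3, 0, 0, 0, 0.35, 0, 0, 0, 0, 0, 0, 0.35]'

```text
time: 9.55
tool_pos: [527.0, 164.9, 51.6]
tcp_rot: [-3.141, -0.001, 0.0]
contact_force: [0.1, 0.5, 0.4]
grip_width: 29.7
```

Request:
step_arm --moves '[0.1, 0, 0.4, 0, 0, 0, 0.35, 0, 0, 0.3, 0, 0, 0, 0.35, 0, 0, 0, 0, 0, 0, 0.35, 0, 0, 0, 0, 0, 0, 1, 0, 0, 0, 0, 0, 0, 1, 0, 0, 0, 0, 0, 0, 1, 0, 0, 0, 0, 0, 0, 1, 0, 0, 0, 0, 0, 0, 1]'

```text
time: 10.22
tool_pos: [530.4, 165.2, 38.6]
tcp_rot: [-3.141, -0.004, 0.0]
contact_force: [0.5, 1.1, -0.4]
grip_width: 4.5
```

Request:
step_arm --moves '[0, 0, -0.3, 0, 0, 0, 1, 0, 0, -0.5, 0, 0, 0, 1, 0, 0, -0.8, 0, 0, 0, 1, 0, 0, -1, 0, 0, 0, 1, 0, 0, -1, 0, 0, 0, 1, 0, 0, -1, 0, 0, 0, 1, 0, 0, -1, 0, 0, 0, 1, 0, 0, -1, 0, 0, 0, 1]'

```text
time: 10.88
tool_pos: [525.9, 164.0, 175.7]
tcp_rot: [3.139, 0.007, 0.001]
contact_force: [0.6, 0.8, -2.4]
grip_width: 5.0
```

Run:
```python
from h import *
o=get_obs(); a=capture('wrist')[:,:,::-1]; b=capture('scene')[:,:,::-1]
b=cv2.resize(b[120:320,220:440],(528,480))
cv2.imwrite('pics/w8.png',cv2.resize(np.hstack([a,b]),(800,330)))
print(o['time'],o['tool_pos'],o['tcp_rot'],o['grip_width'],o['contact_force'])
```

```text
10.8833 [525.90564417 164.01084653 175.68306473] [3.13924509e+00 7.44565273e-03 9.75015800e-04] 4.970093495639693 [ 0.6356356   0.77932579 -2.37690685]
```

View pics/w8.png

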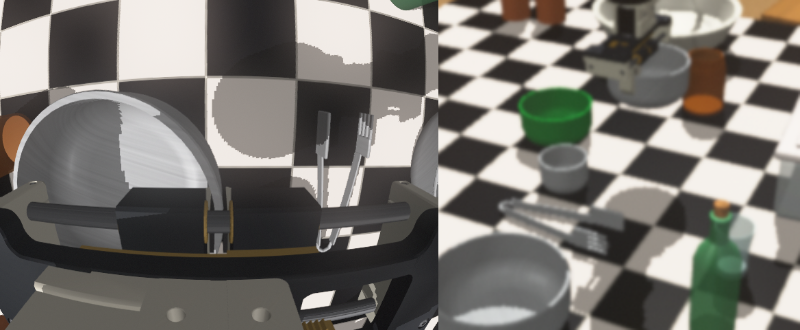

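Held level. Carrying it over to the large bowl, aiming for the centre about 8 mm off to +y so the outer finger has room.

Request:
step_arm --moves '[0, 0.6, -0.2, 0, 0.1, 0, 1, 0, 1, -0.2, 0, 0, 0, 1, 0, 1, 0, 0, 0, 0, 1, 0, 1, 0, 0, 0, 0, 1, 0, 1, 0, 0, 0, 0, 1, 0, 1, 0, 0, 0, 0, 1, 0, 1, 0, 0, 0, 0, 1, 0, 1, 0, 0, 0, 0, 1]'

```text
time: 11.65
tool_pos: [523.2, 5.9, 182.6]
tcp_rot: [3.139, 0.0, 0.008]
contact_force: [0.4, 0.0, -1.8]
grip_width: 4.7
```

Request:
step_arm --moves '[0, 1, 0, 0, 0, 0, 1, 0, 1, 0, 0, 0, 0, 1, 0, 1, 0, 0, 0, 0, 1, 0, 1, 0, 0, 0, 0, 1, 0, 1, 0, 0, 0, 0, 1, 0, 1, 0, 0, 0, 0, 1, 0, 1, 0, 0, 0, 0, 1, 0, 1, 0, 0, 0, 0, 1]'

```text
time: 12.32
tool_pos: [515.8, -166.3, 175.8]
tcp_rot: [3.141, 0.014, 0.006]
contact_force: [0.4, 0.7, -1.7]
grip_width: 4.8
```

Request:
step_arm --moves '[0, 1, 0, 0, 0.2, 0.1, 1, 0, 1, 0, 0, 0, 0, 1, 0, 1, 0, 0, 0, 0, 1, 0, 1, 0, 0, 0, 0, 1, 0, 1, 0, 0, 0, 0, 1, 0, 0.6, 0, 0, 0, 0, 1, 0, 0.3, 0, 0, 0, 0, 1, 0, 0, 0, 0, 0, 0, 1]'

```text
time: 12.98
tool_pos: [507.1, -296.2, 168.3]
tcp_rot: [-3.139, 0.011, -0.007]
contact_force: [0.6, 0.0, -2.2]
grip_width: 5.1
```

Run:
```python
from h import *
o=get_obs(); cv2.imwrite('pics/w9.png',capture('wrist')[:,:,::-1]); np.save('o9.npy',o,allow_pickle=True)
print(o['time'],o['tool_pos'],o['tcp_rot'],o['grip_width'])
```

```text
12.9833 [ 507.13512233 -296.17412918  168.27331105] [-3.13879363  0.01089669 -0.00698805] 5.052911835200458
```

View pics/w9.png

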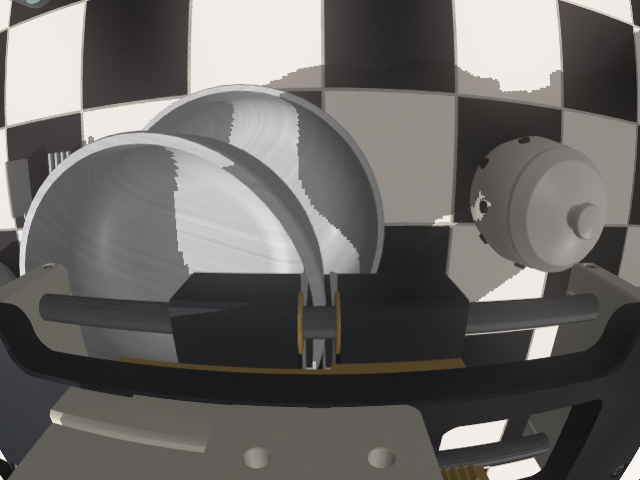

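The mid bowl is in hand over the large one. The large rim's right edge is at (384,232) and its top at (245,85). The held rim's top is at (147,131).

Run:
```python
from h import *
o=np.load('o9.npy',allow_pickle=True).item()
print('L right',plane('wrist',(384,232),85,o),'L top',plane('wrist',(245,85),85,o))
for p in ((147,131),(20,255)): print('M',plane('wrist',p,201,o))
```

```text
L right [ 513.5278259  -340.95673588   85.        ] L top [ 611.81529642 -250.27194967   85.        ]
M [ 581.63929371 -237.01485057  201.        ]
M [ 534.65184554 -161.21029796  201.        ]
```

Request:
step_arm --moves '[0.2, 0.3, 0.2, -0.04, 0.15, -0.1, 1, 0, 0, 0.8, 0, 0, 0, 1, 0, 0, 0.8, 0, 0, 0, 1, 0, 0, 0.8, 0, 0, 0, 1, 0, 0, 0.8, 0, 0, 0, 1, 0, 0, 0, 0, 0, 0, 1]'

```text
time: 13.53
tool_pos: [513.7, -297.3, 98.0]
tcp_rot: [3.141, -0.005, 0.009]
contact_force: [-1.3, 0.9, -3.7]
grip_width: 5.0
```

Request:
step_arm --moves '[0, 0.25, 0.2, 0, 0, 0, 1, 0, 0, 0.6, 0, 0, 0, 1, 0, 0, 0.6, 0, 0, 0, 1, 0, 0, 0.4, 0, 0, 0, 1, 0, 0, 0, 0, 0, 0, 1]'

```text
time: 13.95
tool_pos: [516.8, -302.3, 63.3]
tcp_rot: [3.138, -0.01, 0.014]
contact_force: [1.2, 0.2, -2.2]
grip_width: 4.7
```

Request:
step_arm --moves '[-0.1, 0, 0.3, 0.05, -0.15, 0.2, 1, 0, 0, 0.3, 0, 0, 0, 1, 0, 0, 0.15, 0, 0, 0, 1, 0, 0, 0, 0, 0, 0, 1]'

```text
time: 14.28
tool_pos: [516.1, -303.2, 49.2]
tcp_rot: [3.14, -0.001, -0.001]
contact_force: [-0.6, 0.5, -1.7]
grip_width: 4.6
```

Request:
step_arm --moves '[0, 0, 0.15, 0, 0, 0, 1, 0, 0, 0.15, 0, 0, 0, 1, 0, 0, 0, 0, 0, 0, 1]'

```text
time: 14.53
tool_pos: [516.8, -303.7, 43.7]
tcp_rot: [3.138, -0.003, -0.001]
contact_force: [-0.2, 1.0, -1.0]
grip_width: 5.0
```

Request:
step_arm --moves '[0, 0, 0.15, 0.05, -0.05, 0, 1, 0, 0, 0.12, 0, 0, 0, 1]'

```text
time: 14.7
tool_pos: [517.7, -305.5, 42.4]
tcp_rot: [3.138, -0.003, -0.001]
contact_force: [-6.1, 3.8, 17.1]
grip_width: 4.8
```

Contact at the expected height (floor). Releasing with a small opening.

Request:
step_arm --moves '[0, 0, -0.08, 0, 0, 0, 0.85, 0, 0, 0, 0, 0, 0, 0.75, 0, 0, 0, 0, 0, 0, 0.7, 0, 0, 0, 0, 0, 0, 0.7]'

```text
time: 15.03
tool_pos: [518.6, -306.1, 46.4]
tcp_rot: [3.137, -0.006, -0.001]
contact_force: [0.3, 0.2, -0.4]
grip_width: 13.3
```

Request:
step_arm --moves '[0, 0, -0.4, 0.06, -0.08, 0, 0.7, 0, 0, -0.8, 0, 0, 0, 0.7, 0, 0, -1, 0, 0, 0, 0.7, 0, 0, -1, 0, 0, 0, 0.7, -0.5, -0.5, -1, 0, 0, 0, 0.6, -0.8, -0.8, -1, 0, 0, 0, 0.35, -1, -1, -1, 0, 0, 0, 0.35, -0.3, -0.5, -1, 0, 0, 0, 0.35]'

```text
time: 15.7
tool_pos: [463.8, -248.3, 188.4]
tcp_rot: [-3.134, 0.01, -0.003]
contact_force: [1.3, -0.0, -0.1]
grip_width: 29.0
```

Request:
step_arm --moves '[0, 0, 0, 0, 0, 0, 0.35]'

```text
time: 15.78
tool_pos: [464.3, -247.7, 192.3]
tcp_rot: [-3.138, 0.005, -0.002]
contact_force: [0.1, -0.1, 0.3]
grip_width: 29.8
```

Run:
```python
from h import *
o=get_obs(); cv2.imwrite('pics/w10.png',capture('wrist')[:,:,::-1]); np.save('o10.npy',o,allow_pickle=True)
print(o['time'],o['tool_pos'],o['tcp_rot'],o['grip_width'])
```

```text
15.7833 [ 464.25794937 -247.74792639  192.25426061] [-3.13766911e+00  5.23529864e-03 -2.35419301e-03] 29.842329881653114
```

View pics/w10.png

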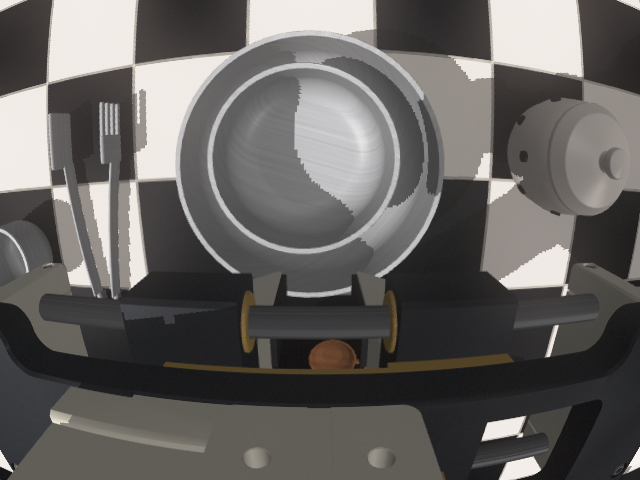

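Middle is in the large: its rim spans columns 207–400 and rows 63–254; the large rim spans columns 176–443 and rows 30–297.

Run:
```python
from h import *
o=np.load('o10.npy',allow_pickle=True).item()
print(cen('wrist',[(207,158),(400,158),(303,63),(303,254)],77,o))
print(cen('wrist',[(176,163),(443,163),(310,30),(310,297)],85,o))
print(plane('wrist',(0,270),58,o))
```

```text
(array([ 518.811678 , -236.5555491]), np.float64(143.9130405471208), np.float64(143.60607776768313))
(array([ 515.41131725, -241.3876259 ]), np.float64(197.4031107894704), np.float64(199.492580828706))
[415.35840515 115.62881984  58.        ]
```

Middle centre is (518.5,−236.5) and the large at about (515,−241). The rim's apparent size is equal both ways, so it's level. Returning for the small bowl.

Request:
step_arm --moves '[-0.2, -1, 0, -0.05, 0.08, 0, 0.35, -0.2, -1, 0, 0, 0, 0, 0.35, -0.2, -1, 0, 0, 0, 0, 0.35, -0.2, -1, 0, 0, 0, 0, 0.35, -0.2, -1, 0, 0, 0, 0, 0.35, -0.2, -1, 0, 0, 0, 0, 0.35, -0.2, -1, 0, 0, 0, 0, 0.35, -0.2, -1, 0, 0, 0, 0, 0.35]'

```text
time: 16.5
tool_pos: [432.9, -87.9, 181.1]
tcp_rot: [-3.139, 0.009, -0.009]
contact_force: [0.8, 0.6, 0.3]
grip_width: 29.6
```

Request:
step_arm --moves '[-0.2, -1, 0, 0, 0, 0, 0.35, -0.2, -1, 0, 0, 0, 0, 0.35, -0.2, -1, 0, 0, 0, 0, 0.35, -0.2, -1, 0, 0, 0, 0, 0.35, -0.2, -1, 0, 0, 0, 0, 0.35, -0.1, -1, 0, 0, 0, 0, 0.35, -0.1, -1, 0, 0, 0, 0, 0.35, 0, -1, 0, 0, 0, 0, 0.35]'

```text
time: 17.17
tool_pos: [409.4, 77.9, 172.0]
tcp_rot: [-3.137, 0.023, -0.012]
contact_force: [1.1, -0.1, -0.3]
grip_width: 29.6
```

Request:
step_arm --moves '[0, -1, 0, 0, 0, 0, 0.35, 0, -0.5, 0, 0, 0, 0, 0.35, 0, 0, 0, 0, 0, 0, 0.35]'

```text
time: 17.42
tool_pos: [410.0, 111.6, 168.4]
tcp_rot: [-3.137, 0.028, -0.01]
contact_force: [-0.3, 0.1, 0.3]
grip_width: 29.8
```

Run:
```python
from h import *
o=get_obs(); cv2.imwrite('pics/w11.png',capture('wrist')[:,:,::-1]); np.save('o11.npy',o,allow_pickle=True)
print(o['time'],o['tool_pos'],o['tcp_rot'],o['grip_width'])
```

```text
17.4167 [409.97686371 111.64724404 168.38045692] [-3.13690593  0.02777403 -0.0098134 ] 29.77869887337009
```

View pics/w11.png

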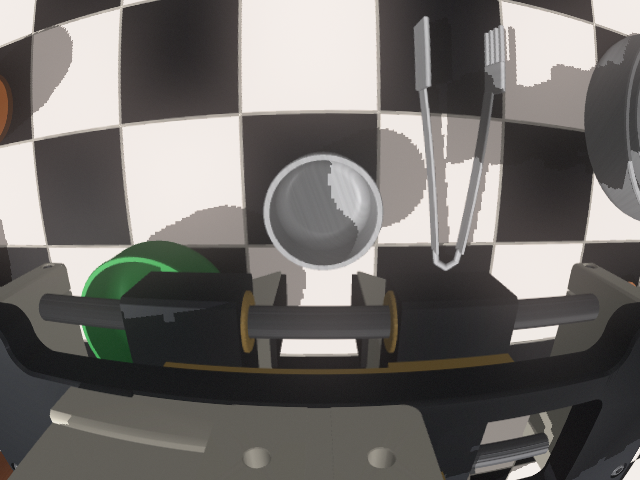

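The small bowl's rim spans columns 263–382 and rows 152–270, upright.

Run:
```python
from h import *
o=np.load('o11.npy',allow_pickle=True).item()
for z in (50,58,66): print(cen('wrist',[(263,211),(382,211),(322,152),(322,270)],z,o))
```

```text
(array([421.0644441, 108.4148155]), np.float64(90.43907194237461), np.float64(92.02181639229825))
(array([422.84937647, 108.4375373 ]), np.float64(87.79592636994963), np.float64(89.33241399862061))
(array([424.63430885, 108.4602591 ]), np.float64(85.15278079752466), np.float64(86.64301160494291))
```

Request:
step_arm --moves '[0.4, -1, 0.3, -0.05, 0.4, -0.14, 0.35, 0.3, -0.95, 0.6, 0, 0, 0, 0.35, 0, 0, 1, 0, 0, 0, 0.35, 0, 0, 1, 0, 0, 0, 0.35, 0, 0, 1, 0, 0, 0, 0.35, 0, 0, 0, 0, 0, 0, 0.35]'

```text
time: 17.97
tool_pos: [427.7, 146.7, 84.5]
tcp_rot: [3.14, -0.001, -0.003]
contact_force: [-0.2, -0.5, -0.7]
grip_width: 29.7
```

Request:
step_arm --moves '[-0.2, -0.2, 0.6, 0, 0, 0, 0.35, 0, 0, 0.8, 0, 0, 0, 0.35, 0, 0, 0.8, 0, 0, 0, 0.35, 0, 0, 0.4, 0, 0, 0, 0.35, 0, 0, 0, 0, 0, 0, 0.35]'

```text
time: 18.38
tool_pos: [426.3, 146.9, 31.4]
tcp_rot: [3.139, -0.001, -0.007]
contact_force: [-0.9, -0.2, -0.1]
grip_width: 30.0
```

Request:
step_arm --moves '[-0.1, -0.15, 0.05, 0, 0, -0.1, 0.35, 0, 0, 0, 0, 0, 0, 1, 0, 0, 0, 0, 0, 0, 1, 0, 0, 0, 0, 0, 0, 1, 0, 0, 0, 0, 0, 0, 1, 0, 0, 0, 0, 0, 0, 1]'

```text
time: 18.88
tool_pos: [426.7, 149.6, 33.6]
tcp_rot: [3.14, -0.006, -0.0]
contact_force: [1.5, -1.2, -2.1]
grip_width: 3.8
```

Request:
step_arm --moves '[0, 0, 0, 0, 0, 0, 1]'

```text
time: 18.97
tool_pos: [426.8, 149.6, 33.9]
tcp_rot: [3.14, -0.007, 0.0]
contact_force: [0.9, 0.4, -0.9]
grip_width: 3.7
```

Request:
step_arm --moves '[0, 0, -0.3, 0, 0, 0, 1, 0, 0, -0.6, 0, 0, 0, 1, 0, 0, -1, 0, 0, 0, 1, 0, 0, -1, 0, 0, 0, 1, 0, 0, -1, 0, 0, 0, 1, 0, 0, -1, 0, 0, 0, 1, 0.2, 0, -1, 0, 0, 0, 1, 0.2, 0.5, -1, 0, 0, 0, 1]'

```text
time: 19.63
tool_pos: [429.2, 140.2, 176.1]
tcp_rot: [3.139, 0.006, 0.002]
contact_force: [0.1, -0.6, -1.2]
grip_width: 3.9
```

Request:
step_arm --moves '[0.3, 1, 0, 0, 0.05, 0, 1, 0.3, 1, 0, 0, 0, 0, 1, 0.3, 1, 0, 0, 0, 0, 1, 0.3, 1, 0, 0, 0, 0, 1, 0.3, 1, 0, 0, 0, 0, 1, 0.3, 1, 0, 0, 0, 0, 1, 0.3, 1, 0, 0, 0, 0, 1, 0.3, 1, 0, 0, 0, 0, 1]'

```text
time: 20.3
tool_pos: [480.0, -23.4, 186.1]
tcp_rot: [3.141, -0.01, 0.008]
contact_force: [0.2, 0.2, -1.2]
grip_width: 3.9
```

Request:
step_arm --moves '[0.3, 1, 0, 0, 0, 0, 1, 0.3, 1, 0, 0, 0, 0, 1, 0.3, 1, 0, 0, 0, 0, 1, 0.3, 1, 0, 0, 0, 0, 1, 0.3, 1, 0, 0, 0, 0, 1, 0.3, 1, 0, 0, 0, 0, 1, 0.2, 1, 0, 0, 0, 0, 1, 0, 0.8, 0, 0, 0, 0, 1]'

```text
time: 20.97
tool_pos: [520.7, -187.0, 188.9]
tcp_rot: [-3.141, -0.008, 0.008]
contact_force: [-0.1, -0.1, -1.0]
grip_width: 3.9
```

Request:
step_arm --moves '[-0.1, 0.5, 0.5, 0, -0.1, 0.1, 1, 0, 0, 0.5, 0, 0, 0, 1, 0, 0, 0, 0, 0, 0, 1]'

```text
time: 21.22
tool_pos: [518.0, -200.2, 167.3]
tcp_rot: [3.141, 0.001, -0.004]
contact_force: [0.1, 0.4, -0.8]
grip_width: 3.3
```

Run:
```python
from h import *
o=get_obs(); cv2.imwrite('pics/w12.png',capture('wrist')[:,:,::-1]); np.save('o12.npy',o,allow_pickle=True)
print(o['time'],o['tool_pos'],o['tcp_rot'],o['grip_width'])
```

```text
21.2167 [ 517.96640859 -200.20186457  167.31038046] [ 3.14147659e+00  5.33054848e-04 -3.98284790e-03] 3.266018287063245
```

View pics/w12.png

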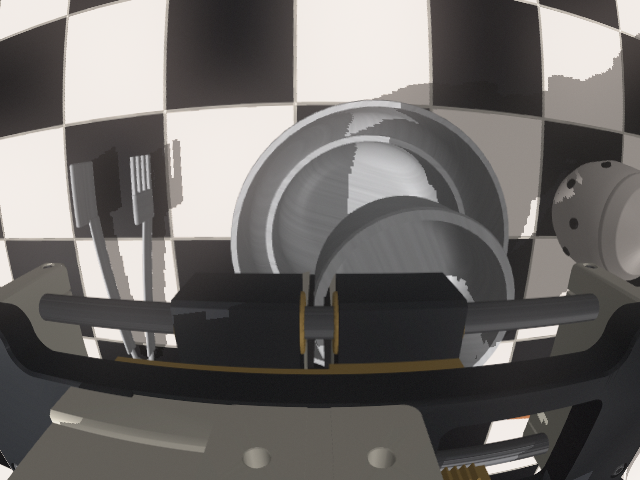

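Small bowl is held over the nest. The middle rim's left edge is at (267,237) and its top at (370,137). The held rim's right edge is at (514,285) and its top at (425,207).

Run:
```python
from h import *
o=np.load('o12.npy',allow_pickle=True).item()
print('M left',plane('wrist',(267,237),77,o),'M top',plane('wrist',(370,137),77,o))
for p in ((514,285),(425,207)): print('S',plane('wrist',p,191.5,o))
```

```text
M left [ 520.19858729 -165.32171709   77.        ] M top [ 588.49095463 -235.39396772   77.        ]
S [ 528.99266752 -284.78699949  191.5       ]
S [ 561.96740104 -241.06196654  191.5       ]
```

Request:
step_arm --moves '[0, 0.05, 0.3, 0, 0, -0.05, 1, 0, 0, 0.8, 0, 0, 0, 1, 0, 0, 0.8, 0, 0, 0, 1, 0, 0, 0.8, 0, 0, 0, 1, 0, 0, 0.8, 0, 0, 0, 1, 0, 0, 0, 0, 0, 0, 1]'

```text
time: 21.77
tool_pos: [518.5, -195.3, 95.5]
tcp_rot: [-3.142, -0.001, 0.007]
contact_force: [-1.1, 0.9, -1.9]
grip_width: 4.0
```

Request:
step_arm --moves '[0, 0.3, 0.2, 0, 0, 0.1, 1, 0, 0, 0.6, 0, 0, 0, 1, 0, 0, 0.6, 0, 0, 0, 1, 0, 0, 0.2, 0, 0, 0, 1, 0, 0, 0, 0, 0, 0, 1]'

```text
time: 22.18
tool_pos: [520.6, -200.8, 65.1]
tcp_rot: [3.14, -0.005, 0.003]
contact_force: [-0.1, 0.2, -1.2]
grip_width: 3.7
```

Request:
step_arm --moves '[-0.1, 0, 0.3, 0, -0.07, 0, 1, 0, 0, 0.3, 0, 0, 0, 1, 0, 0, 0.15, 0, 0, 0, 1, 0, 0, 0, 0, 0, 0, 1]'

```text
time: 22.52
tool_pos: [519.9, -201.7, 51.4]
tcp_rot: [3.138, -0.004, 0.003]
contact_force: [0.1, 0.4, -1.8]
grip_width: 4.2
```

Request:
step_arm --moves '[0, 0, 0.15, 0.05, -0.05, 0, 1, 0, 0, 0.15, 0, 0, 0, 1, 0, 0, 0, 0, 0, 0, 1]'

```text
time: 22.77
tool_pos: [520.3, -201.9, 45.3]
tcp_rot: [3.141, -0.001, 0.003]
contact_force: [-0.2, -0.9, -2.0]
grip_width: 4.0
```

Request:
step_arm --moves '[0, 0, 0.15, 0, 0, 0, 1, 0, 0, 0.12, 0, 0, 0, 1]'

```text
time: 22.93
tool_pos: [520.9, -201.6, 42.9]
tcp_rot: [3.141, -0.002, 0.003]
contact_force: [-10.7, 7.8, 36.8]
grip_width: 4.0
```

Firm contact with the floor. Releasing.

Request:
step_arm --moves '[0, 0, -0.1, 0, 0, 0, 0.85, 0, 0, 0, 0, 0, 0, 0.78, 0, 0, 0, 0, 0, 0, 0.75, 0, 0, 0, 0, 0, 0, 0.75]'

```text
time: 23.27
tool_pos: [522.0, -202.1, 46.9]
tcp_rot: [3.138, -0.006, 0.004]
contact_force: [0.2, -0.5, 0.6]
grip_width: 11.3
```

Request:
step_arm --moves '[0, 0, -0.4, 0, 0, 0, 0.75, 0, 0, -0.7, 0, 0, 0, 0.75, 0, 0, -1, 0, 0, 0, 0.75, 0, 0, -1, 0, 0, 0, 0.7, -0.5, 0.5, -1, 0, 0, 0, 0.5, -0.8, 0.8, -1, 0, 0, 0, 0, -1, 0.8, -1, 0, 0, 0, 0, -0.3, 0, -1, 0, 0, 0, 0]'

```text
time: 23.93
tool_pos: [466.4, -243.2, 190.7]
tcp_rot: [-3.139, 0.005, 0.007]
contact_force: [-0.1, 0.4, -0.3]
grip_width: 36.0
```

Request:
step_arm --moves '[0, 0, 0, 0, 0, 0, 0]'

```text
time: 24.02
tool_pos: [466.8, -244.9, 195.0]
tcp_rot: [3.14, -0.001, 0.006]
contact_force: [0.6, -0.3, -0.5]
grip_width: 42.3
```

Run:
```python
from h import *
o=get_obs(); cv2.imwrite('pics/w13.png',capture('wrist')[:,:,::-1]); np.save('o13.npy',o,allow_pickle=True)
b=capture('scene')[:,:,::-1]; t=capture('top')[:,:,::-1]
cv2.imwrite('pics/s13.png',np.hstack([cv2.resize(b[220:360,160:340],(400,311)),cv2.resize(t[190:330,325:505],(400,311))]))
print(o['time'],o['tool_pos'],o['tcp_rot'],o['grip_width'])
```

```text
24.0167 [ 466.8158807  -244.89687847  195.04986548] [ 3.14024722e+00 -8.69238908e-04  5.69110275e-03] 42.345649134199185
```

View pics/w13.png

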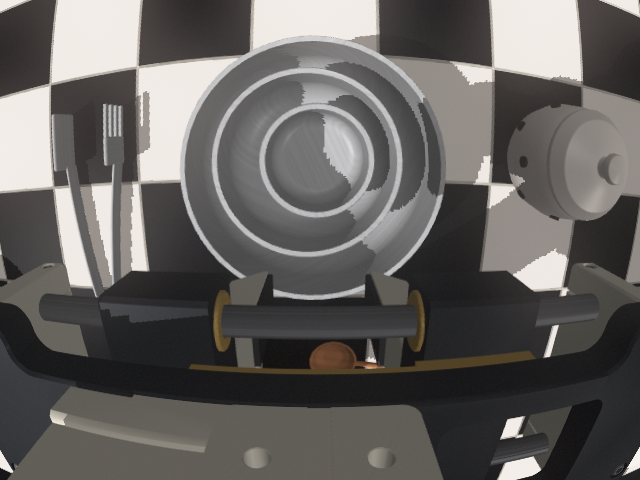

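View pics/s13.png

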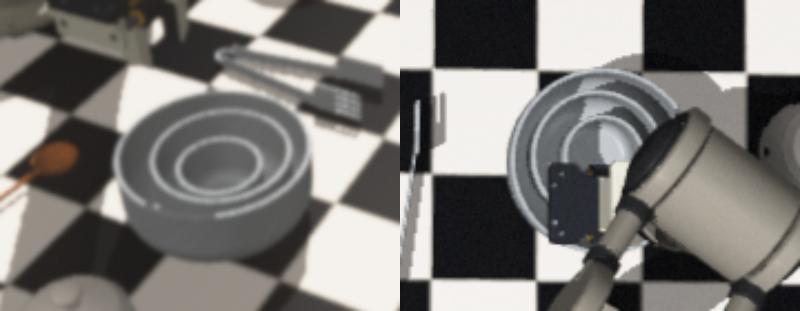

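All three are nested. Wrist view: large rim columns 180–446, middle 211–403, small 260–374, rows 37–299, 68–256 and 103–217. Checking the numbers before handing in.

Run:
```python
from h import *
o=np.load('o13.npy',allow_pickle=True).item()
print('L',cen('wrist',[(180,167),(446,167),(312,37),(312,299)],85,o))
print('M',cen('wrist',[(211,161),(403,161),(306,68),(306,256)],77,o))
print('S',cen('wrist',[(260,160),(374,160),(317,103),(317,217)],68,o))
```

```text
L (array([ 515.1825655 , -240.88664443]), np.float64(199.07241864060663), np.float64(197.94698334291746))
M (array([ 519.37378478, -236.29839585]), np.float64(144.76079585850835), np.float64(142.9127665668775))
S (array([ 519.99584444, -244.37516992]), np.float64(87.3957087808165), np.float64(88.1725230322402))
```

```bash
python3 -c "
from plant import *
print(close_job())"
```

```text
the job is handed in; nothing more can be done
None
```

The three bowls are now nested small in middle in large, and I handed the job in at about 24 s of the 72 s allowed. I parked the small bowl on the counter, put the middle one into the large, then put the small one into the middle. I gripped each by its rim and lowered it until the wrist force showed contact.

**Final wrist-view measurements:**

| Bowl | Centre x, y (mm) | Offset from the bowl below it | Rim diameter seen at its seated height (mm) |
|---|---|---|---|
| Large | (515, −241) | about 2 mm from first measured | 199 and 198 (true 200) |
| Middle | (519, −236) | about 6 mm | 145 and 143 (true 144) |
| Small | (520, −244) | about 8 mm | 87 and 88 (true 88) |

The rim diameters match each bowl sitting level on the next one's floor. The robot was clear of everything, and the tongs, garlic keeper and spoon looked undisturbed in the last wrist view.

**Checks that disagreed or were firmer than planned:**
- **Rim heights:** triangulating from the top and scene views gave rim heights 15–25 mm too low. I used rim diameters and pairs of wrist views for heights instead.
- **Centres:** the top view put the small and large bowls' y about 4 mm off from the wrist view.
- **Last set-down:** the small bowl's placement peaked at about 37 N at the wrist, firmer than I intended.

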